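Open the slide press by its lever and ease the lid shut

ROBOT

A 6-joint arm with a two-finger parallel gripper is mounted at the origin on the work surface. World frame = base frame: x ahead of the robot, y to its left, z up, the work surface at z = 0. Lengths are in mm, angles in rad, forces in N, time in s.
With the tool pointing down it reaches from about 425 to 950 mm from the base axis. Payload 3.5 kg.
Tool frame: the origin (TCP) lies at the very end of the fingers, on their centre line; the grasp point (between the pads) lies 19 mm behind it (arm.pinch_z is the distance from the TCP to the grasp point, in mm); z points along the fingers, y is the line along which they close (so a half turn about z gives the same grasp; the last joint's range is limited). The gripper opens to 85 mm and grips with 20 to 120 N. Pads are 22 mm wide; open, the fingers measure 114 mm over their backs; the gripper's body (76 mm by 85 mm) begins 54 mm behind the grasp point. The pads swing forward as they close: fully open they stand 13 mm farther back than shut.
Start: joints at [-1.444, 0.286, 1.577, -0, 1.279, -0.15], TCP at [184.488, -649.285, 231.325] pointing down, gripper open.
Joint ranges: [-2.77, 2.77], [-0.9, 2.22], [0.21, 2.48], [-1.53, 4.67], [0.24, 2.81], [-2.84, 2.84]. Speed limits (rad/s): [2.79, 2.79, 3.14, 3.14, 3.14, 3.14].

INTERFACE

Orientations are given as a unit quaternion [w, x, y, z].
In Python, from station import arm gives the robot as it stands.
- The arm moves only by the tool step_arm, never from a script. Its argument "series" is text: rows parted by semicolons, each of 6 numbers parted by spaces: the shift along the tool's x, y, z in m, then the turn, a rotation vector about the tool's x, y, z in degrees. A call has exactly 8 rows; each row shifts and turns the commanded pose from where the row before left it, along the tool's axes as they then stand; what a row does not reach is not made up. A row lasts 1/8 s, in which the tool goes at most 62.5 mm and 10.7 degrees, less where a joint would pass 70% of its speed; a pose out of reach is approached as far as the arm can. A call with a gripper value outside its range is refused whole. "fingers" is the closure, from 0 (fully open) to 1 (shut), set as the call begins (left out, the last holds). The fingers move at their own pace and stop on an object; "squeeze" is the grip in N (left out, the last holds). Time passes only in rows, so rows that do not move let the fingers close, or fill a call up. It gives the time, the measured TCP pose, the force, the opening and the grip force at its end, in the units of the state.
- arm.sense(): the state, without advancing time (a new reading comes with each control period).
- arm.camera(name): name is "side" or "top"; returns a dict with "color" (480x640x3 uint8, red, green, blue), "fx", "fy", "cx", "cy" (pixels), "origin" and "rotation" of the camera in the world. Camera axes: x right, y up, looking along -z (the intrinsics and any distortion apply to the point x, -y, -z); pixel columns grow to the right and rows downward; lengths in mm; the calibration is good to about 2 mm. A picture is of the moment at which its call begins. There is no depth.
- arm.job_done(): hands the job in; it is judged then, once.
The state is a dict: "t": time; "joint_positions": joint angles; "joint_velocities": joint speeds; "joint_torque": joint torques, N m; "eef_pos": TCP position; "tcp_rot": TCP orientation; "contact_force": force on the tool from outside, world axes, zero at the start; "torque": the same for the moment, N m; "grip_width": finger opening in mm; "finger_force": force on a finger pad.
Only numpy, scipy, OpenCV 4.12 (cv2) and the standard library are available. Lean on these libraries where they do the work, as an engineer would, in place of code of your own. Each camera call takes 0.05 s, during which the arm holds its last target. There are 200 camera calls.

TASK

Let me check the cover glass in the hand press: with closed fingertips, press the round lever paddle all the way down so the linked lid stands fully open, and keep it there for two to three seconds. Then let the lever come back up slowly under your fingertips so the lid settles fully shut without slamming, and move clear. Work the lid by the lever alone, never by touching the lid or its knob, pick nothing up, and leave the cover glass, weight, frames and jig where they are.

Things in the scene. Friction and masses are not known exactly. Their poses are not given: they have to be found in the camera images.
- press: Fixed iron hand press on a slate slab (x -80 to 220, y -110 to 110, 15 mm thick). Origin on the table under the lever pivot; x points from paddle to lid hinge, y left, z up. Lever on the left (y 80), level when the lid is shut, pivot axis along y at x 0, z 115; paddle at x -160, clear of the slab. Bed top z 114. Lid hinge x 140, z 125; shut lid spans x 10 to 130, y -55 to 55; open, it rises to z 230 (mm).
- paddle_top (a point): Centre of the top face of the lever's paddle, a flat steel disc 100 mm across and 10 mm thick, 160 mm in front of the pivot, 120 mm above the table when the lever is up. It moves with the lever: pressed, it travels down about 42 mm on an arc round the pivot (shifting about 4 mm towards the press) and tilts 0.27 rad to a firm stop.
- lever (a joint): Lever angle in rad: 0 up (lid shut), 0.2655 fully down at its stop. The lid's weight pushes the paddle up with about 3 to 10 N, and returns the lever to 0 if it is let go, which slams the lid.
- lid: The lid: iron plate 120 x 110 x 12 mm with two ribs and a small brass knob on top, 22 mm across. Origin on its hinge. Its tilt is 0 shut, 0.90 rad fully open: 3.39 rad per rad of lever (5 mm of paddle travel turn it 0.11 rad). Let go, it falls at 2 to 4 rad/s and slams; half a rad/s is gentle. Not to be touched.
- cover_glass: Loose square cover glass 50 x 50 x 3 mm lying in a shallow brass nest on the press's bed, under the lid. Origin: centre of its underside.
- weight: Loose pewter weight with a knob, 48 mm across, 60 mm tall, 0.45 kg. Origin: centre of its underside. Leave alone.
- frames: Loose stack of binding frames, 50 x 50 mm, 30 mm tall. Origin: centre of its underside. Leave alone.
- jig: Loose brass alignment jig, plate 85 x 60 mm with an L-shaped fence, 16 mm tall. Origin: centre of its underside. Leave alone.

How it is judged (in metres and radians):
On the way, in this order (a step that is already met when the one before it is completed fails the run):
1. the lid stands fully open, held on the lever for about two seconds (angle between lid's own z axis and vertical above 0.75 rad and contact force between the fingers and press above 0.5 N), for 1.5 s.
2. the lid is shut again (angle between lid's own z axis and vertical below 0.03 rad), for 0.2 s.
At the end, for the whole second after the job is handed in: After being held open (lid above 0.75 rad of 0.90) for at least 1.5 s by the fingers on the lever, the lid is shut (within 0.03 rad), the lever up (within 0.015 rad), the cover glass within 6 mm and the weight, frames and jig within 10 mm of where they began, at rest (angle between lid's own z axis and vertical below 0.03 rad and value of joint lever below 0.015 rad and distance of cover_glass from where it was at the start of the episode below 0.006 m and distance of each of weight, frames, jig from where it was at the start of the episode below 0.01 m and linear speed of each of weight, frames, jig below 0.01 m/s); the robot touches nothing.
It fails at once if the lid slams: it closes faster than 1.2 rad/s (angular speed of lid above 1.2 rad/s and velocity of joint lever below -0.05 rad/s).
It fails at once if the robot touches the lid or its knob (contact force between any of the fingers, the arm and lid above 0.5 N).
It fails at once if the cover glass is shifted or lifted (distance of cover_glass from where it was at the start of the episode above 0.008 m).
It fails at once if the weight, frames or jig are moved, lifted or carried (distance of any of weight, frames, jig from where it was at the start of the episode above 0.015 m).
It also fails if it takes over 46 s, if anything falls off the work surface, if the arm or the gripper's body presses on something with over 40 N, if the wrist force passes 120 N, or if a joint passes its speed limit or range.

## Working session

There is one attempt and no reset: what is moved stays moved. The work goes in short steps, Python scripts to look and compute and a tool call to move; the robot and the scene stay as the last step left them, time stands still between calls to the robot, and variables do not carry over. Pictures are saved under pics/ and viewed, at most 10 in all, crops included, and the job is handed in when it is done.

Besides the shell and the picture viewer there is one more tool, called after "Emit:" as name(argument=value, ...) on one line, values as JSON. step_arm: Moves the arm, as the interface text tells. Its arguments: {"type":"object","properties":{"series":{"type":"string"},"fingers":{"type":"number"},"squeeze":{"type":"number"}},"required":["series"]}

```bash
mkdir -p pics; python3 - <<'E'
from station import arm
import cv2
for n in("side","top"):
    c=arm.camera(n);cv2.imwrite(f"pics/{n}0.png",c["color"][:,:,::-1])
    print(n,{k:(v if k!="color" else 0) for k,v in c.items()})
s=arm.sense();print(s["t"],s["eef_pos"],s["tcp_rot"],s["contact_force"])
E
```

```text
side {'color': 0, 'fx': 500.3002151968821, 'fy': 500.3002151968821, 'cx': 321.55869096215685, 'cy': 237.02451193881112, 'origin': array([452.92655619, 832.68380809, 612.46156254]), 'rotation': array([-0.07291349, -0.04491867,  0.48231155,  0.87180359])}
top {'color': 0, 'fx': 618.8457561572473, 'fy': 618.8457561572473, 'cx': 326.2357688730647, 'cy': 241.59338169596234, 'origin': array([ 547.10599958,   14.08348382, 1219.90394583]), 'rotation': array([-0.69991693, -0.02084792,  0.00501113,  0.71390234])}
0.1 [ 184.4322881  -648.69146438  230.08256954] [-1.07337563e-03  9.90437840e-01  1.37955548e-01  1.71175522e-05] [-0.16684775 -0.16071728  0.35144435]
```

View pics/side0.png

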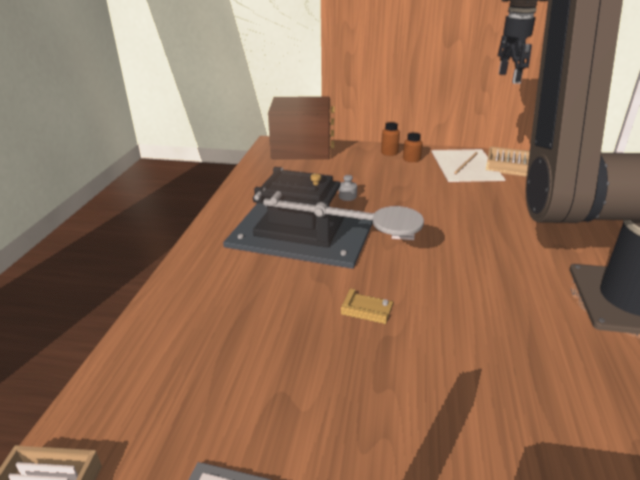

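View pics/top0.png

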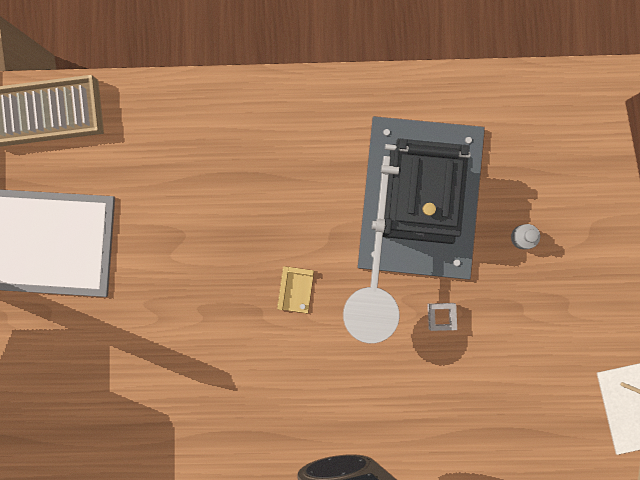

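Top view: paddle disc at about (371,315), slab corners (374,117), (484,127), (471,280), (359,268). The jig (297,290), frames (443,317) and weight (526,236) are clear of the paddle.

```bash
cat >h.py <<'E'
import numpy as np
from scipy.spatial.transform import Rotation as R
def rot(q): return R.from_quat(np.r_[q[1:],q[0]])
def cast(c,u,v,z):
    d=rot(c["rotation"]).apply([(u-c["cx"])/c["fx"],-(v-c["cy"])/c["fy"],-1]);o=np.array(c["origin"])
    return o+d*(z-o[2])/d[2]
E
python3 - <<'E'
from h import *; from station import arm; import cv2
C=arm.camera("top"); S=arm.camera("side")
def disc(c,box):
    x0,y0,x1,y1=box;h=cv2.cvtColor(c["color"],cv2.COLOR_RGB2HSV)[y0:y1,x0:x1]
    m=((h[...,1]<45)&(h[...,2]>120)).astype('uint8'); m=cv2.morphologyEx(m,cv2.MORPH_OPEN,np.ones((11,11) if c is C else (7,7)))
    k=max(cv2.findContours(m,0,2)[0],key=cv2.contourArea);e=cv2.fitEllipse(k);return np.array(e[0])+[x0,y0],e[1]
for c,b in((C,(330,270,415,360)),(S,(365,195,435,235))):
    p,ax=disc(c,b);print(p,ax,cast(c,*p,120))
for p in((374,117),(484,127),(471,280),(359,268)):print(cast(C,*p,15)[:2])
s=arm.sense();r=rot(s["tcp_rot"]);print(r.as_matrix().round(3),s["eef_pos"])
E
```

```text
[370.69188309 314.76171875] (54.98280715942383, 55.33000564575195) [456.55277436 -37.78120336 120.        ]
[397.52931976 220.66606903] (27.41261863708496, 51.12257385253906) [454.65719122 -24.29261337 120.        ]
[833.85735881 -57.69137068]
[ 808.88271405 -271.43743322]
[ 511.48983194 -237.91976066]
[538.83438972 -22.03415591]
[[ 0.962  0.273 -0.   ]
 [ 0.273 -0.962  0.001]
 [ 0.    -0.001 -1.   ]] [ 184.41422423 -648.89562836  230.43436476]
```

Emit:
step_arm(series="0.034 -0.0305 0 0 0 0;0.034 -0.0305 0 0 0 0;0.034 -0.0305 0 0 0 0;0.034 -0.0305 0 0 0 0;0.034 -0.0305 0 0 0 0;0.034 -0.0305 0 0 0 0;0.034 -0.0305 0 0 0 0;0.034 -0.0305 0 0 0 0", fingers=1, squeeze=30)

```text
t: 1.2
eef_pos: [380.0, -338.8, 231.3]
tcp_rot: [0.0, 0.99, 0.138, 0.0]
contact_force: [1.1, 0.6, -0.2]
grip_width: -0.3
finger_force: 0.0
```

Emit:
step_arm(series="0.0224 -0.0382 0 0 0 0;0.0224 -0.0382 0 0 0 0;0.0224 -0.0382 0 0 0 0;0.0224 -0.0382 0.010 0 0 0;0.0224 -0.0382 0.015 0 0 0;0.0224 -0.0382 0.020 0 0 0;0.0224 -0.0382 0.020 0 0 0;0 0 0 0 0 0")

```text
t: 2.2
eef_pos: [456.0, -37.4, 164.2]
tcp_rot: [-0.001, 0.99, 0.14, -0.002]
contact_force: [-0.2, -0.6, -1.1]
grip_width: 0.1
finger_force: 0.0
```

```bash
python3 - <<'E'
from h import *; from station import arm; import cv2
a=arm.camera("side")["color"];b=arm.camera("top")["color"]
im=np.hstack([cv2.resize(a[100:300,220:470],(400,320)),cv2.resize(b[150:400,240:552],(400,320))])
cv2.imwrite("pics/a.png",im[:,:,::-1]);s=arm.sense();print(s["eef_pos"],s["contact_force"],s["joint_positions"])
E
```

```text
[457.18832698 -40.0398303  166.32327612] [ 0.44564937 -1.44393232  0.1247099 ] [-3.08762844e-01 -1.37963331e-01  2.15068365e+00 -5.14140021e-04
  1.12899527e+00  9.84139781e-01]
```

View pics/a.png

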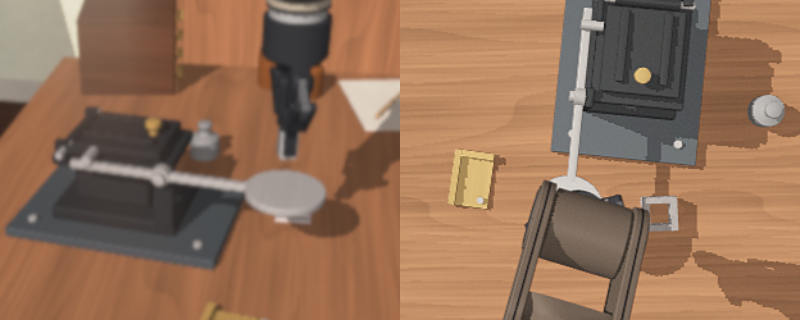

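The closed fingertips stand above the paddle, at about (288,155) over the disc at (285,190) in the left crop. Nothing else is near, so I'll descend.

Emit:
step_arm(series="0 0 0.010 0 0 0;0 0 0.010 0 0 0;0 0 0.010 0 0 0;0 0 0.006 0 0 0;0 0 0.004 0 0 0;0 0 0.003 0 0 0;0 0 0.003 0 0 0;0 0 0.003 0 0 0")

```text
t: 3.3
eef_pos: [457.4, -40.2, 118.3]
tcp_rot: [0.0, 0.99, 0.138, -0.0]
contact_force: [-2.5, 1.7, 7.2]
grip_width: 0.2
finger_force: 3.5
```

Emit:
step_arm(series="0 0 0.004 0 0 0;0 0 0.004 0 0 0;0.0005 0 0.004 0 0 0;0.0005 0 0.004 0 0 0;0.0005 0 0.004 0 0 0;0.0005 0 0.004 0 0 0;0.001 0 0.004 0 0 0;0.001 0 0.004 0 0 0")

```text
t: 4.3
eef_pos: [460.8, -39.9, 86.0]
tcp_rot: [0.001, 0.99, 0.138, -0.001]
contact_force: [-4.1, -2.4, 5.7]
grip_width: 0.3
finger_force: 2.9
```

Emit:
step_arm(series="0.0005 0 0.001 0 0 0;0 0 0.001 0 0 0;0.0005 0 0.001 0 0 0;0 0 0.001 0 0 0;0 0 0.001 0 0 0;0 0 0.001 0 0 0;0 0 0.001 0 0 0;0 0 0 0 0 0")

```text
t: 5.3
eef_pos: [462.7, -39.1, 80.5]
tcp_rot: [0.0, 0.99, 0.138, -0.0]
contact_force: [-7.6, -2.5, 15.2]
grip_width: 0.3
finger_force: 8.3
```

```bash
python3 - <<'E'
from h import *; from station import arm; import cv2
a=arm.camera("side")["color"]
cv2.imwrite("pics/b.png",cv2.resize(a[100:300,220:470],(500,400))[:,:,::-1]);s=arm.sense();print(s["eef_pos"],s["contact_force"])
E
```

```text
[462.68216554 -39.13325563  80.48817603] [-7.1727628  -2.00359293 14.67932109]
```

View pics/b.png

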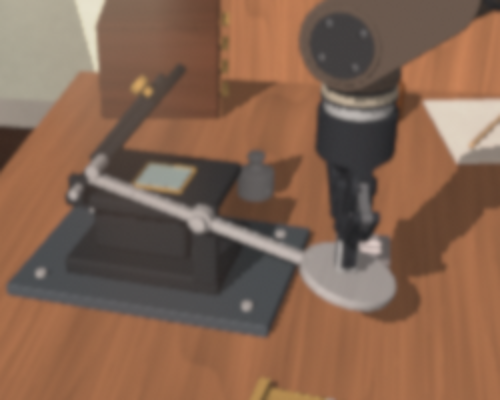

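The lid stands steep, from (95,165) to (180,70), with the glass visible in its nest at (165,178). The force has risen, so the lever is at its stop. I'll hold here.

Emit:
step_arm(series="0 0 0.0005 0 0 0;0 0 0 0 0 0;0 0 0 0 0 0;0 0 0 0 0 0;0 0 0 0 0 0;0 0 0 0 0 0;0 0 0 0 0 0;0 0 0 0 0 0")

```text
t: 6.35
eef_pos: [462.7, -39.2, 80.4]
tcp_rot: [0.0, 0.99, 0.138, -0.0]
contact_force: [-8.4, -1.5, 18.5]
grip_width: 0.0
finger_force: 9.6
```

Emit:
step_arm(series="0 0 0 0 0 0;0 0 0 0 0 0;0 0 0 0 0 0;0 0 0 0 0 0;0 0 0 0 0 0;0 0 0 0 0 0;0 0 0 0 0 0;0 0 0 0 0 0")

```text
t: 7.35
eef_pos: [462.7, -39.1, 80.4]
tcp_rot: [0.0, 0.99, 0.138, -0.0]
contact_force: [-7.7, -2.3, 17.5]
grip_width: 0.0
finger_force: 9.6
```

Emit:
step_arm(series="0 0 -0.0005 0 0 0;0 0 -0.001 0 0 0;-0.0003 0 -0.0015 0 0 0;-0.0003 0 -0.0015 0 0 0;-0.0003 0 -0.0015 0 0 0;-0.0003 0 -0.0015 0 0 0;-0.0003 0 -0.0015 0 0 0;-0.0003 0 -0.0015 0 0 0")

```text
t: 8.35
eef_pos: [460.5, -39.1, 88.5]
tcp_rot: [-0.0, 0.99, 0.138, 0.0]
contact_force: [0.9, 0.6, 2.5]
grip_width: 0.1
finger_force: 1.3
```

Emit:
step_arm(series="-0.0002 0 -0.0015 0 0 0;-0.0002 0 -0.0015 0 0 0;-0.0002 0 -0.0015 0 0 0;-0.0002 0 -0.0015 0 0 0;-0.0002 0 -0.0015 0 0 0;-0.0002 0 -0.0015 0 0 0;-0.0002 0 -0.0015 0 0 0;-0.0002 0 -0.0015 0 0 0")

```text
t: 9.35
eef_pos: [458.6, -39.6, 100.4]
tcp_rot: [-0.0, 0.99, 0.138, -0.0]
contact_force: [0.2, 2.8, 3.4]
grip_width: 0.2
finger_force: 1.9
```

Emit:
step_arm(series="-0.0001 0 -0.0015 0 0 0;-0.0001 0 -0.0015 0 0 0;-0.0001 0 -0.0015 0 0 0;-0.0001 0 -0.0015 0 0 0;0 0 -0.0015 0 0 0;0 0 -0.0015 0 0 0;0 0 -0.001 0 0 0;0 0 -0.001 0 0 0")

```text
t: 10.35
eef_pos: [458.0, -39.8, 111.2]
tcp_rot: [-0.0, 0.99, 0.138, -0.0]
contact_force: [-2.6, 2.1, 4.8]
grip_width: 0.2
finger_force: 2.3
```

Emit:
step_arm(series="0 0 -0.001 0 0 0;0 0 -0.001 0 0 0;0 0 -0.001 0 0 0;0 0 -0.001 0 0 0;0 0 -0.001 0 0 0;0 0 -0.001 0 0 0;0 0 -0.0005 0 0 0;0 0 -0.0005 0 0 0")

```text
t: 11.35
eef_pos: [458.3, -39.9, 118.4]
tcp_rot: [0.0, 0.99, 0.138, -0.0]
contact_force: [-3.4, 0.9, 4.9]
grip_width: -0.0
finger_force: 2.5
```

Emit:
step_arm(series="0 0 -0.0005 0 0 0;0 0 -0.0005 0 0 0;0 0 -0.0005 0 0 0;0 0 -0.0005 0 0 0;0 0 -0.0005 0 0 0;0 0 -0.0005 0 0 0;0 0 -0.0005 0 0 0;0 0 -0.0005 0 0 0")

```text
t: 12.35
eef_pos: [458.4, -39.9, 122.3]
tcp_rot: [0.0, 0.99, 0.138, 0.0]
contact_force: [-0.3, 0.4, -0.2]
grip_width: 0.3
finger_force: 0.0
```

Contact is lost at z of about 121, so the lever is up. I'll move clear straight up.

Emit:
step_arm(series="0 0 -0.001 0 0 0;0 0 -0.002 0 0 0;0 0 -0.005 0 0 0;0 0 -0.015 0 0 0;0 0 -0.02 0 0 0;0 0 -0.02 0 0 0;0 0 -0.01 0 0 0;0 0 0 0 0 0")

```text
t: 13.35
eef_pos: [459.0, -40.0, 196.6]
tcp_rot: [0.001, 0.99, 0.138, 0.001]
contact_force: [-0.1, -0.1, 0.0]
grip_width: 0.2
finger_force: 0.0
```

```bash
python3 - <<'E'
from h import *; from station import arm; import cv2
a=arm.camera("side")["color"]
cv2.imwrite("pics/c.png",cv2.resize(a[100:340,220:470],(500,480))[:,:,::-1]);s=arm.sense();print(s["t"],s["eef_pos"],s["contact_force"])
E
```

```text
13.4 [458.38449499 -39.8523337  195.51898849] [ 0.42361276 -0.1992806  -0.36423238]
```

View pics/c.png

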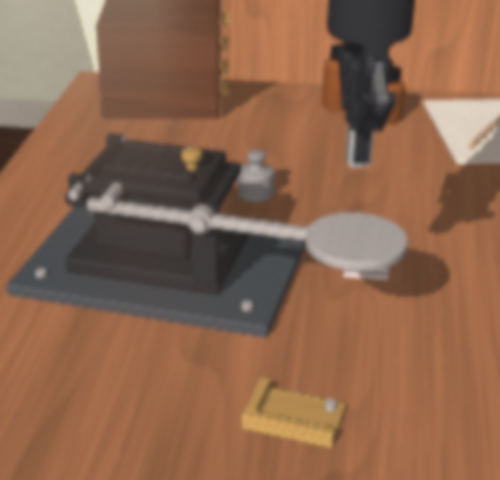

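The lid is shut, with its knob at (190,158). The lever is level, the paddle is up at (355,240), and the fingers are clear.

```bash
python3 -c "
from station import arm
print(arm.job_done())"
```

```text
the job is handed in; nothing more can be done
None
```

I pressed the lever down to its stop, held the lid open for about 2.5 s, then eased it shut under the fingertips without a slam, moved clear and handed the job in; no verdict came back.

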